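# Seat the pattern roller in its rolling frame

## Task

Take the pattern roller off its wooden rest and put it in the metal rolling frame: feel its axle into both open-topped slots and press it gently down past the sprung catches until both ends sit level and fully home on the slot floors, then let go. Do not drop or force it, and leave the other things on the bench where they are.

Things in the scene. Friction and masses are not known exactly. Their poses are not given: they have to be found in the camera images.
- roller_mid (a point): centre of the pattern roller: wooden barrel 44 mm across, 96 mm long, dark carved bands near its ends (plain middle 44 mm long), on a steel axle 10 mm across, 170 mm over all. The point is on the axis, half-way along; its y axis runs along the axle. 0.28 to 0.46 kg, same either way round. Starts lying level on the rest. Grip the plain middle from above, across the axle.
- axle_a (a point): a point on the roller's axis, 65 mm from its centre towards its own -y: the part of the axle that lies in one slot.
- axle_b (a point): the same on the other end, 65 mm towards its own +y.
- rest: fixed wooden rest that holds the roller at the start: base 90 x 180 x 12 mm, two notched posts (at y = +-70 mm, 57 mm tall, open notches 20 mm wide, 8 mm deep). Origin at the centre of its underside; y along the roller. The lying axle's centre line is 54 mm above the origin.
- frame: fixed rolling frame; origin at the centre of its underside on the table, z up, y along the mounted roller, x across the slots. Dark base 160 x 200 x 14 mm with a bright metal carriage: two upright cheeks at y = +-65 mm, 84 mm wide in x, 14 mm thick, flat tops at z = 103 mm, 116 mm between inner faces (10 mm play at each end of the barrel). Between them nothing is higher than 24 mm.
- frame_seat (a point): on the frame, 75 mm above its origin: height of the axle's centre line when home. Each cheek has in its middle a slot open at the top, 12 mm wide, floor at z = 70 mm. The carriage is clamped (it does not give) through long holes, so both slots together lie anywhere from -18 to +18 mm in x from this point: not reported, to be felt or seen. An axle on the cheek tops is at z = 108 mm.
- frame_catch (a point): on the frame, 85 mm above its origin: height of the sprung catches. In each slot a steel nose, 8 mm round, stands about 3 mm out of the -x wall. The axle's own weight stops on the noses (centre line at about z = 89 mm); a further press of roughly 5 to 20 N altogether takes both ends past them to the floor. If one end stays up it can be pressed down by itself.
- spare_roller: bystander: short fat spare wooden roller standing on end, 52 mm across, 95 mm tall; origin at the centre of its underside
- paint_cup: bystander: open blue ceramic cup, 72 mm across, 90 mm tall; origin at the centre of its underside
- water_cup: bystander: open white cup, 74 mm across, 85 mm tall; origin at the centre of its underside
- squeeze_bottle: bystander: small clear bottle, 48 mm across, 110 mm tall; origin at the centre of its underside
- tiles: bystander: a block of stacked terracotta tiles, 100 x 100 x 30 mm; origin at the centre of its underside
- brush: bystander: a paint brush lying on the table; origin under its middle
- pencil_case: bystander: grey pencil case, 80 x 190 x 60 mm; origin at the centre of its underside
Things that resemble listed ones, but are neither listed nor needed, are in the scene too. Leave any pink or red look-alike of the part that bears roller_mid alone. Of the things that look like the rest, the larger one is meant.

How it is judged:
By the outcome, as a careful person would: the job done as asked, in the order asked, and still so for the second after the job is handed in, with the robot touching nothing.
It also fails if it takes over 64 s, if anything falls off the work surface, if the arm or the gripper's body presses on something with over 40 N, if the wrist force passes 120 N, or if a joint passes its speed limit or range.

## Robot

A 7-joint arm with a two-finger parallel gripper is mounted at the origin on the work surface. World frame = base frame: x ahead of the robot, y to its left, z up, the work surface at z = 0. Lengths are in m, angles in rad, forces in N, time in s.
With the tool pointing down it reaches from about 0.425 to 0.925 m from the base axis. Payload 6.8 kg.
Tool frame: the origin (TCP) lies midway between the tips of the shut fingers; the grasp point (between the pads) lies 19 mm behind it (grip_point_offset is the z of the grasp point in the tool frame, in m); z points along the fingers, y is the line along which they close (so a half turn about z gives the same grasp; the last joint's range is limited). The gripper opens to 85 mm and grips with 20 to 120 N. Pads are 22 mm wide; open, the fingers measure 114 mm over their backs; the gripper's body (76 mm by 85 mm) begins 54 mm behind the grasp point. The pads swing forward as they close: fully open they stand 13 mm farther back than shut.
Start: joints at [-1.362, 0.477, 0.022, 1.555, -0.011, 1.109, -0.083], TCP at [0.21, 0.641, 0.209] pointing down, gripper open.
Joint ranges: [-2.96, 2.96], [-0.34, 2.1], [-1.41, 1.46], [0.24, 2.44], [-1.37, 4.51], [0.17, 1.92], [-2.96, 2.96]. Speed limits (rad/s): [2.39, 2.39, 3.14, 3.14, 3.14, 3.14, 3.14].

## Interface

Orientations are given as a rotation vector (axis times angle).
In Python, from bench import get_obs, grab_frame, calibration, hand_in, grip_point_offset gives the robot as it stands.
- The arm moves only by the shell command python3 -m pendant 'ROWS' [OPENING] [FORCE]. ROWS is a JSON object of lists of equal length, an entry for each row: "translation": the shift along the world's x, y, z in units of 25 mm (1.0 is 25 mm), a list of three; "delta_rot": the turn, a rotation vector about the world's x, y, z in units of 5 degrees (1.0 is 5 degrees), a list of three. In form: {"translation": [[dx, dy, dz], ...], "delta_rot": [[rx, ry, rz], ...]}. A call has 1 to 12 rows; each row is the pose to reach, as a shift and turn from the pose commanded when the call began; what a row does not reach only later rows make up. A row lasts 1/8 s, in which the tool goes at most 62.5 mm and 10.7 degrees, less where a joint would pass 70% of its speed; a pose out of reach is approached as far as the arm can. A call with a gripper value outside its range is refused whole. OPENING is the opening, from 0 (shut) to 1 (fully open), set as the call begins (- or left out, the last holds). The fingers move at their own pace and stop on an object; FORCE is the grip in N (left out, the last holds). Time passes only in rows, so rows that repeat a pose let the fingers close. It gives the time, the measured TCP pose, the force, the opening and the grip force at its end, in the units of the state.
- get_obs(): the state, without advancing time (a new reading comes with each control period).
- grab_frame(name): name is "side" or "top"; returns (picture, depth): 384x512x3 uint8, red, green, blue; 384x512 float32, m along the optical axis (not along the pixel's ray), 0 where there is no reading.
- calibration(name): a dict with "K" (3x3 intrinsics, pixels), "rvec" (rotation vector, rad) and "tvec" (3), from world to camera coordinates, as OpenCV has them. Camera axes: x right, y down, z forward; pixel columns grow to the right and rows downward; lengths in m; the calibration is good to about 2 mm. A picture is of the moment at which its call begins. calibration takes no time and is no camera call.
- hand_in(): hands the job in; it is judged then, once.
The state is a dict: "clock": time; "joints": joint angles; "qvel": joint speeds; "tau": joint torques, N m; "tcp_pos": TCP position; "orientation": TCP orientation; "contact_force": force on the tool from outside, world axes, zero at the start; "moment": the same for the moment, N m; "grip_width": finger opening in m; "gripper_force": force on a finger pad.
Only numpy, scipy, OpenCV 4.12 (cv2) and the standard library are available. Lean on these libraries where they do the work, as an engineer would, in place of code of your own. Each camera call takes 0.05 s, during which the arm holds its last target. There are 200 camera calls.

## Working session

There is one attempt and no reset: what is moved stays moved. The work goes in short steps, Python scripts to look and compute and a shell command to move; the robot and the scene stay as the last step left them, time stands still between calls to the robot, and variables do not carry over. Pictures are saved under pics/ and viewed, at most 10 in all, crops included, and the job is handed in when it is done.

```bash
mkdir -p pics; cat > h.py <<'E'
import numpy as np, cv2
from bench import *
def cam(n):
    c=calibration(n); R,_=cv2.Rodrigues(np.array(c["rvec"],float)); return np.array(c["K"]),R,np.array(c["tvec"],float).ravel()
def cloud(n,d):
    K,R,t=cam(n); v,u=np.mgrid[:d.shape[0],:d.shape[1]]
    p=np.stack([(u-K[0,2])/K[0,0]*d,(v-K[1,2])/K[1,1]*d,d],-1); return (p-t)@R
def onplane(n,u,v,z):
    K,R,t=cam(n); r=R.T@np.linalg.inv(K)@np.array([u,v,1.]); o=-R.T@t; return o+r*(z-o[2])/r[2]
def save(n,f):
    p,d=grab_frame(n); cv2.imwrite(f"pics/{f}.png",p[:,:,::-1]); np.savez(f"pics/{f}.npz",p=p,d=d); return p,d
E
python3 - <<'E'
from h import *
for n in("top","side"):
    save(n,n+"0"); K,R,t=cam(n); print(n,K[0,0],-R.T@t)
o=get_obs(); print(o, grip_point_offset)
E
```

```text
top 399.32884243018776 [0.4387265  0.03425853 1.35563146]
side 395.8206700618322 [ 0.28792893 -0.74363349  0.97514258]
{'clock': 0.1, 'joints': array([-1.36209835,  0.47773592,  0.02237168,  1.55635496, -0.01148565,
        1.10929612, -0.08309129]), 'qvel': array([ 0.00043915, -0.00069478,  0.00109923, -0.00348991, -0.00131461,
        0.00053848,  0.00175165]), 'tau': array([ 5.28652046e-03, -5.97764111e+01,  1.61421541e+00, -2.81960016e+01,
        1.28289734e-02,  4.83183234e-03, -2.12327274e-05]), 'tcp_pos': array([0.21013645, 0.6408551 , 0.20791014]), 'orientation': array([-4.95513907e-01, -3.10215031e+00,  2.61018644e-03]), 'contact_force': array([-0.04021955,  0.31280726, -0.37684761]), 'moment': array([ 0.05550732, -0.01797463,  0.02608568]), 'gripper_force': 0.0, 'grip_width': 0.08551013706426581} -0.0187
```

View pics/top0.png

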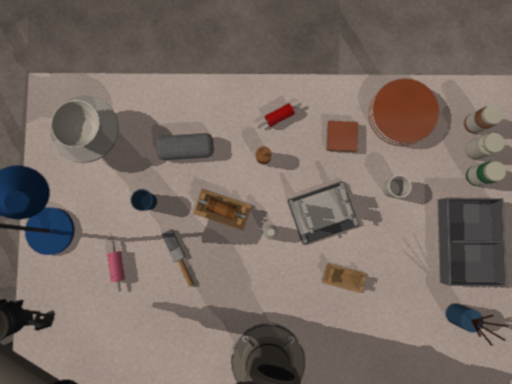

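View pics/side0.png

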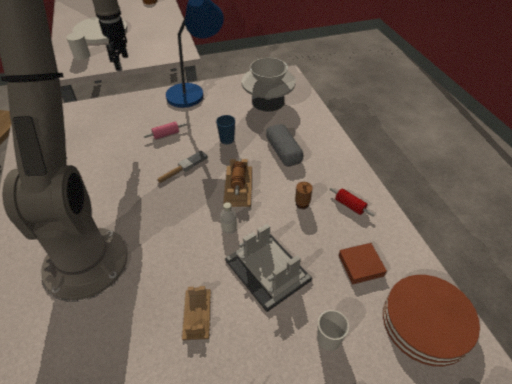

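The top view shows these candidates for the roller:
- Wooden roller on the larger rest, at (223,209).
- Pink look-alike at (115,265).
- Red look-alike at (280,115).
- Standing spare roller at (263,155).

There is also a smaller empty rest at (345,278), and the frame is at (323,212). I choose the wooden roller at (223,209) and will check it in a close crop.

```bash
python3 - <<'E'
from h import *
def ld(f): z=np.load(f"pics/{f}.npz"); return z['p'],z['d']
p,d=ld("top0"); q,e=ld("side0")
a=cv2.resize(p[180:250,185:365],None,fx=4,fy=4,interpolation=cv2.INTER_CUBIC); 
b=cv2.resize(q[150:310,200:320],None,fx=2,fy=2,interpolation=cv2.INTER_CUBIC)
im=np.zeros((600,720,3),np.uint8); im[:280]=a; im[280:600,:240]=b
cv2.imwrite("pics/crop.png",im[:,:,::-1])
for n,dd in(("top",d),("side",e)):
    P=cloud(n,dd); 
    # table bias
    m=(abs(P[...,2])<.015)&(dd>0); print(n,"table z",np.median(P[m][:,2]))
    x,y,z=P[...,0],P[...,1],P[...,2]
    c=onplane("top",223,209,.05)[:2]; f=onplane("top",323,212,.05)[:2]
    r=(np.hypot(x-c[0],y-c[1])<.12)&(dd>0)
    for lo,hi in((.003,.022),(.06,.09)):
        s=r&(z>lo)&(z<hi); w=P[s][:,:2].astype(np.float32)
        print(n,"rest",lo,len(w),w.mean(0),cv2.minAreaRect(w), z[s].max())
    r=(np.hypot(x-f[0],y-f[1])<.15)&(dd>0)
    for lo,hi in((.005,.022),(.09,.115)):
        s=r&(z>lo)&(z<hi); w=P[s][:,:2].astype(np.float32)
        print(n,"frame",lo,len(w),w.mean(0),cv2.minAreaRect(w), z[s].max())
E
```

```text
top table z -0.0006550613272547482
top rest 0.003 973 [0.49595952 0.15392382] ((0.4926460385322571, 0.1514166295528412), (0.22273534536361694, 0.23110947012901306), 88.4377212524414) 0.020884624898464908
top rest 0.06 394 [0.49963543 0.15863024] ((0.49598973989486694, 0.16116809844970703), (0.15564535558223724, 0.053934819996356964), 69.94397735595703) 0.08038129278046345
top frame 0.005 1509 [ 0.47969937 -0.17664401] ((0.4790939390659332, -0.16529697179794312), (0.26198023557662964, 0.26685288548469543), 8.083124160766602) 0.021996918013038352
top frame 0.09 240 [ 0.49908474 -0.1771742 ] ((0.493291974067688, -0.17798751592636108), (0.09806237369775772, 0.14420166611671448), 19.38522720336914) 0.10876921968701651
side table z -0.0011932873592299937
side rest 0.003 567 [0.4978115  0.13873312] ((0.5009225606918335, 0.15292637050151825), (0.2118803709745407, 0.2068098485469818), 2.868741750717163) 0.021148152021761138
side rest 0.06 288 [0.4993426  0.14825755] ((0.49885672330856323, 0.14928877353668213), (0.1431313157081604, 0.04189879447221756), 69.71656036376953) 0.0783064400617889
side frame 0.005 1767 [ 0.4737278  -0.20868176] ((0.4638518691062927, -0.1755731701850891), (0.20804105699062347, 0.23668541014194489), 20.058143615722656) 0.02199875651759401
side frame 0.09 369 [ 0.5004381  -0.18683927] ((0.496584415435791, -0.182313472032547), (0.09608611464500427, 0.1456300914287567), 19.664199829101562) 0.1069145447417075
```

View pics/crop.png

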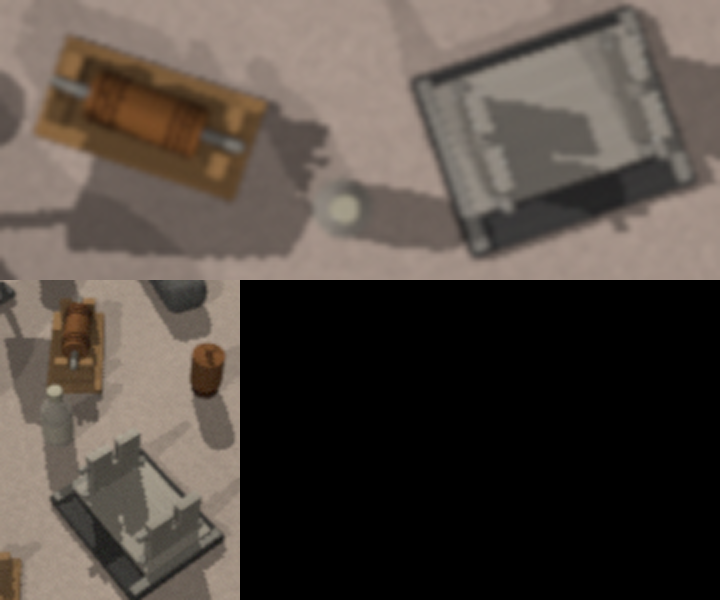

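The crop confirms it: the wooden roller with dark carved bands on the larger rest is at about (223,209). In the top view the frame cheeks stand at the left (~(300,215)) and right (~(348,205)), with slots visible in both. Next I measure finely.

```bash
cat > meas.py <<'E'
from h import *
def avg(n,k=3):
    D=[];
    for _ in range(k): p,d=grab_frame(n); D.append(np.where(d>0,d,np.nan))
    return p,np.nan_to_num(np.nanmedian(D,0))
E
python3 - <<'E'
from meas import *
for n in("top","side"):
    p,d=avg(n); np.savez(f"pics/{n}1.npz",p=p,d=d); P=cloud(n,d); x,y,z=P[...,0],P[...,1],P[...,2]
    # barrel: everything above 60mm near rest; fit axis
    s=(np.hypot(x-.498,y-.155)<.1)&(z>.061)&(z<.09); w=P[s].astype(float); c=np.median(w,0); 
    ev,V=np.linalg.eigh(np.cov(w[:,:2].T)); a=V[:,1]*np.sign(V[1,1])
    t=(w[:,:2]-c[:2])@a; t0=np.percentile(t,[1,99]); 
    b=a[[1,0]]*[1,-1]; l=(w[:,:2]-c[:2])@b
    top=z[s]; k=top>np.percentile(top,85)
    print(n,"roller c",c,"yaw",np.degrees(np.arctan2(-a[0],a[1])),"t",t0,"lat hi",np.median(l[k]),"lat rng",np.percentile(l,[2,98]),"ztop",np.percentile(top,98))
    print("  centre est",c[:2]+a*t0.mean()+b*np.median(l[k]))
    # frame
    s=(np.hypot(x-.495,y+.18)<.12)&(z>.094)&(z<.115); w=P[s].astype(float)
    r=cv2.minAreaRect(w[:,:2].astype(np.float32)); th=np.radians(r[2]); print(n,"cheeks",r)
    th=np.radians(19.5); fx=np.array([np.cos(th),np.sin(th)]); fy=np.array([-fx[1],fx[0]])
    u=(w[:,:2]-[.495,-.18])@fx; v=(w[:,:2]-[.495,-.18])@fy
    for sg in(-1,1):
        m=(v*sg>0); print(sg,"v",np.percentile(v[m],[2,50,98]),"u",np.percentile(u[m],[1,99]),np.histogram(u[m],np.arange(-.056,.057,.004))[0], "slope",np.degrees(np.polyfit(u[m],v[m],1)[0]))
E
```

```text
top roller c [0.49857364 0.15776867 0.07181994] yaw -19.41171216952079 t [-0.04678319  0.04762791] lat hi 0.0018036343908172249 lat rng [-0.01885137  0.0206375 ] ztop 0.07768197268206686
  centre est [0.50041512 0.15756758]
top cheeks ((0.5004498362541199, -0.17575553059577942), (0.08297208696603775, 0.14404578506946564), 19.40821075439453)
-1 v [-0.06927983 -0.06181812 -0.05561391] u [-0.03425127  0.04683431] [0 0 0 0 0 5 7 6 7 6 6 7 6 7 1 0 0 4 7 6 7 6 7 7 6 6 0 0] slope -0.26975612799566834
1 v [0.06048058 0.067204   0.07390371] u [-0.03364965  0.04721009] [0 0 0 0 0 4 6 5 7 6 6 6 5 7 1 0 0 4 7 6 7 5 5 6 6 7 1 0] slope 0.004902566825430336
side roller c [0.49954033 0.14729234 0.07137589] yaw -19.587175488107377 t [-0.04380542  0.05433248] lat hi -0.0010444657374572017 lat rng [-0.02029506  0.01907393] ztop 0.07617462063505216
  centre est [0.50032085 0.15260143]
side cheeks ((0.5013411641120911, -0.18077218532562256), (0.08423293381929398, 0.1441730111837387), 19.127046585083008)
-1 v [-0.07462978 -0.06900702 -0.06039812] u [-0.03640644  0.046404  ] [ 0  0  0  0  4 13  9  8  9 10 10  8  9  8  0  0  4 11  9  9  9 10  8  8
 10  7  0  0] slope -0.31294851895827447
1 v [0.05490632 0.06020579 0.0687656 ] u [-0.03577392  0.04671953] [ 0  0  0  0  0 12  9  7  8  8  9  8  9  7  0  0  3 10  7  8  8  8  9  7
  9  7  0  0] slope -0.34608823108303954
```

```bash
python3 -m pendant '{"translation":[[11.6,-19.4,-1],[11.6,-19.4,-1],[11.6,-19.4,-1],[11.6,-19.4,-1],[11.6,-19.4,-1],[11.6,-19.4,-1],[11.6,-19.4,-1],[11.6,-19.4,-1],[11.6,-19.4,-1],[11.6,-19.4,-1],[11.6,-19.4,-1],[11.6,-19.4,-1]],"delta_rot":[[0,0,-18.27],[0,0,-18.27],[0,0,-18.27],[0,0,-18.27],[0,0,-18.27],[0,0,-18.27],[0,0,-18.27],[0,0,-18.27],[0,0,-18.27],[0,0,-18.27],[0,0,-18.27],[0,0,-18.27]]}' 1 60
```

```text
clock: 1.9
tcp_pos: [0.4996, 0.1582, 0.1837]
orientation: [-2.562, -1.817, 0.0]
contact_force: [-0.1, 0.3, 0.2]
grip_width: 0.0853
gripper_force: 0.0
```

```bash
python3 -m pendant '{"translation":[[0,0,-2],[0,0,-3],[0,0,-3]],"delta_rot":[[0,0,0],[0,0,0],[0,0,0]]}'; python3 - <<'E'
from h import *
p,d=save("top","top2"); q,e=save("side","side2")
a=cv2.resize(p[150:270,160:310],None,fx=2.6,fy=2.6); b=cv2.resize(q[100:240,170:310],None,fx=2.6,fy=2.6)
im=np.zeros((370,760,3),np.uint8); im[:a.shape[0],:a.shape[1]]=a; im[:b.shape[0],392:392+b.shape[1]]=b
cv2.imwrite("pics/c2.png",im[:,:,::-1]); o=get_obs(); print(o['tcp_pos'],o['contact_force'])
E
```

```text
clock: 2.28
tcp_pos: [0.4983, 0.1573, 0.1073]
orientation: [-2.562, -1.816, 0.006]
contact_force: [-0.5, -0.2, 1.0]
grip_width: 0.0855
gripper_force: 0.0
[0.50050201 0.15746932 0.10953208] [0.21196552 0.14924121 0.83513567]
```

View pics/c2.png

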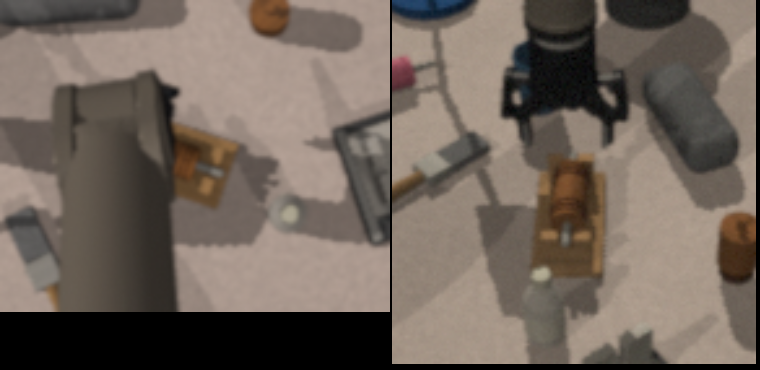

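The gripper's fingers straddle the barrel in the side view, at ~(520,130) and (608,130) in the crop with the roller between them, so I descend and close.

```bash
python3 -m pendant '{"translation":[[0,0,-1.2],[0,0,-2.2],[0,0,-3],[0,0,-3],[0,0,-3]],"delta_rot":[[0,0,0],[0,0,0],[0,0,0],[0,0,0],[0,0,0]]}'; python3 -m pendant '{"translation":[[0,0,0],[0,0,0],[0,0,0],[0,0,0],[0,0,0],[0,0,0],[0,0,0],[0,0,0]],"delta_rot":[[0,0,0],[0,0,0],[0,0,0],[0,0,0],[0,0,0],[0,0,0],[0,0,0],[0,0,0]]}' 0 60
```

```text
clock: 3.0
tcp_pos: [0.5014, 0.157, 0.0353]
orientation: [2.565, 1.813, 0.004]
contact_force: [-0.7, 0.3, 0.8]
grip_width: 0.0856
gripper_force: 0.0
clock: 4.0
tcp_pos: [0.5012, 0.1565, 0.0349]
orientation: [2.566, 1.813, 0.003]
contact_force: [-2.1, -1.1, 8.5]
grip_width: 0.0391
gripper_force: 58.6
```

```bash
python3 -m pendant '{"translation":[[0,0,0.3],[0,0,0.6],[0,0,1],[0,0,1.5],[0,0,1.5],[0,0,1.5]],"delta_rot":[[0,0,0],[0,0,0],[0,0,0],[0,0,0],[0,0,0],[0,0,0]]}'; python3 - <<'E'
from h import *
q,e=save("side","side3")
cv2.imwrite("pics/c3.png",cv2.resize(q[90:230,180:300],None,fx=4,fy=4,interpolation=cv2.INTER_CUBIC)[:,:,::-1]); o=get_obs(); print(o['tcp_pos'],o['contact_force'],o['moment'],o['grip_width'])
E
```

```text
clock: 4.75
tcp_pos: [0.5001, 0.1565, 0.0713]
orientation: [-2.565, -1.813, -0.0]
contact_force: [0.4, 0.1, -2.9]
grip_width: 0.0391
gripper_force: 58.8
[0.49997578 0.15639346 0.07110509] [ 0.0465242  -0.72968129 -2.88979338] [0.02193906 0.01294072 0.02872397] 0.039462364869968986
```

View pics/c3.png

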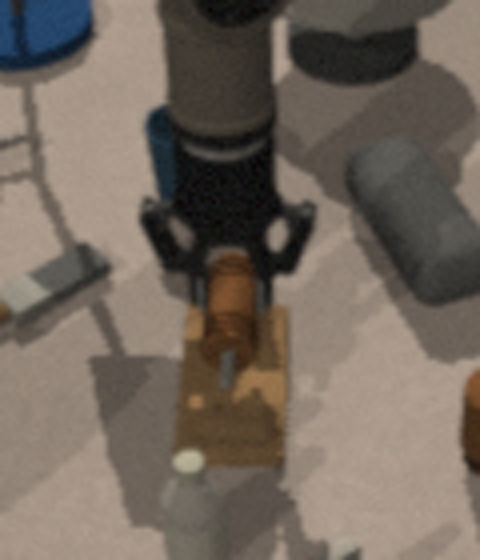

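The side view shows the roller lifted level, with its lower axle end at (228,370) in the crop, held at its middle with no slip. Next I raise it and carry it over the frame.

```bash
python3 -m pendant '{"translation":[[0,0,1.5],[0,0,3],[0,-1,3.6],[0,-2.5,3.6],[0,-4.5,3.6],[0,-6.5,3.6],[0,-8.5,3.6],[0,-10.5,3.6],[0,-12,3.6],[0,-13,3.6],[0.04,-13.4,3.6],[0.04,-13.4,3.6]],"delta_rot":[[0,0,0],[0,0,0],[0,0,0],[0,0,1],[0,0,2],[0,0,3],[0,0,4],[0,0,5],[0,0,6],[0,0,7],[0,0,7.78],[0,0,7.78]]}';  python3 -m pendant '{"translation":[[0,0,-0.3],[0,0,-0.6],[0,0,-0.8],[0,0,-0.8]],"delta_rot":[[0,0,0],[0,0,0],[0,0,0],[0,0,0]]}'; python3 - <<'E'
from h import *
for n in("top","side"): save(n,n+"4")
q=cv2.imread("pics/side4.png")[170:310,200:340]; p=cv2.imread("pics/top4.png")[160:260,270:380]
im=np.zeros((600,800,3),np.uint8); a=cv2.resize(q,None,fx=4,fy=4,interpolation=2)[:,:480]; b=cv2.resize(p,None,fx=2.9,fy=2.9); im[:a.shape[0],:a.shape[1]]=a; im[:b.shape[0],480:480+b.shape[1]]=b
cv2.imwrite("pics/c4.png",im); o=get_obs(); print(o['tcp_pos'],o['orientation'],o['contact_force'])
E
```

```text
clock: 6.3
tcp_pos: [0.4998, -0.1803, 0.1606]
orientation: [-1.819, -2.56, 0.002]
contact_force: [-0.5, 0.4, -3.9]
grip_width: 0.0387
gripper_force: 59.7
clock: 6.8
tcp_pos: [0.5009, -0.1781, 0.1407]
orientation: [-1.814, -2.563, 0.001]
contact_force: [-0.4, -1.0, -4.0]
grip_width: 0.0389
gripper_force: 59.7
[ 0.50137266 -0.17848663  0.14132475] [ 1.81525285e+00  2.56400329e+00 -5.48790895e-05] [ 0.05791148  1.22210397 -3.092658  ]
```

View pics/c4.png

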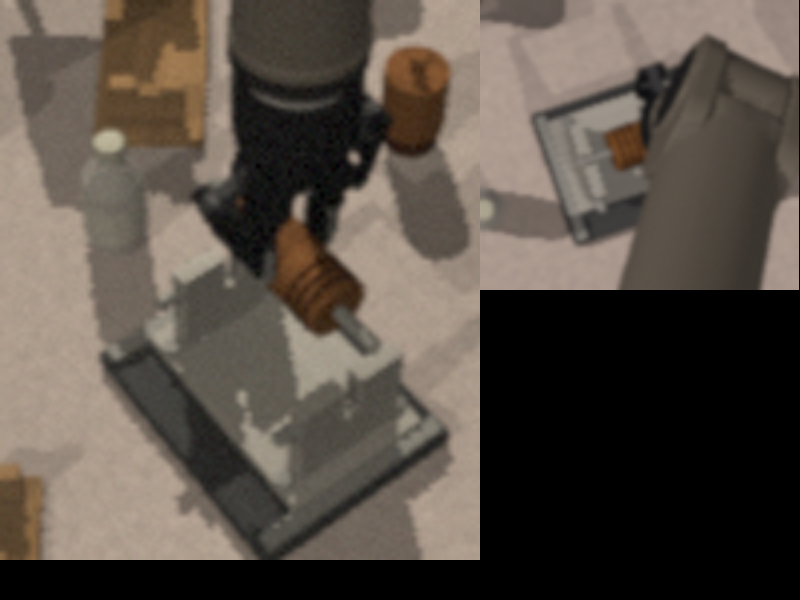

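The side view shows the -y axle end at about (355,328) in the crop, above the cheek, and the top view shows the +y barrel end near the left cheek. I now compare the axle line with the slot line within each camera.

```bash
cat > rel.py <<'E'
from meas import *
th=np.radians(19.4); fx=np.array([np.cos(th),np.sin(th)]); fy=np.array([-fx[1],fx[0]])
def uv(P): w=P[...,:2]-[.495,-.18]; return w@fx,w@fy
if __name__=="__main__":
  za=get_obs()['tcp_pos'][2]+.0195; print("axle z exp",za)
  for n in("top","side"):
    z0=np.load(f"pics/{n}1.npz"); P=cloud(n,z0['d']); u,v=uv(P)
    c=(abs(P[...,2]-.103)<.008)&(abs(u)<.07)&(abs(v)<.09)
    for sg in(-1,1):
        m=c&(v*sg>0); us=np.sort(u[m]); mid=us[(us>-.02)&(us<.03)]; g=np.argmax(np.diff(mid)); print(n,sg,"slot gap",mid[g],mid[g+1],"ctr",(mid[g]+mid[g+1])/2,"cheek ctr",np.percentile(us,[1,99]).mean(),"v",np.median(v[m]))
    p,d=avg(n,4); P=cloud(n,d); u,v=uv(P); z=P[...,2]
    for a,b in((-.1,-.055),(-.055,-.045),(-.045,-.03),(.03,.045),(.045,.055),(.055,.1)):
        rr=.005 if abs(a+b)/2>.058 else .023
        m=(v>a)&(v<b)&(abs(u-.006)<.03)&(abs(z-za)<rr+.006)&(d>0)
        if m.sum()>5: print(" v",a,b,m.sum(),"u med %.4f min %.4f max %.4f"%(np.median(u[m]),*np.percentile(u[m],[5,95])),"z %.4f"%np.percentile(z[m],90),"u at top %.4f"%np.median(u[m][z[m]>np.percentile(z[m],80)]),"vmin/max %.4f %.4f"%(v[m].min(),v[m].max()))
E
python3 rel.py
```

```text
axle z exp 0.1608247461083865
top -1 slot gap -0.0004484219876527882 0.013297732734463528 ctr 0.00642465537340537 cheek ctr 0.0064169472441313255 v -0.061816320642123064
top 1 slot gap 0.0005553279882362041 0.013378322145878946 ctr 0.006966825067057575 cheek ctr 0.006652683502251587 v 0.06714926630311815
 v 0.03 0.045 78 u med 0.0069 min -0.0129 max 0.0275 z 0.1819 u at top 0.0083 vmin/max 0.0304 0.0449
 v 0.045 0.055 42 u med 0.0084 min -0.0098 max 0.0257 z 0.1793 u at top 0.0079 vmin/max 0.0451 0.0546
 v 0.055 0.1 31 u med 0.0071 min 0.0033 max 0.0113 z 0.1642 u at top 0.0089 vmin/max 0.0556 0.0848
side -1 slot gap -0.0006196043321177524 0.011231343737618932 ctr 0.00530586970275059 cheek ctr 0.005110529200311603 v -0.06881407953418328
side 1 slot gap -0.0004858113947438039 0.011376756795992383 ctr 0.005445472700624289 cheek ctr 0.0053813745467307834 v 0.0604157440602331
 v -0.1 -0.055 57 u med 0.0060 min 0.0026 max 0.0111 z 0.1646 u at top 0.0063 vmin/max -0.0883 -0.0558
 v -0.055 -0.045 137 u med 0.0025 min -0.0132 max 0.0243 z 0.1803 u at top 0.0067 vmin/max -0.0545 -0.0450
 v -0.045 -0.03 94 u med -0.0026 min -0.0150 max 0.0206 z 0.1816 u at top 0.0046 vmin/max -0.0450 -0.0303
 v 0.055 0.1 9 u med 0.0049 min 0.0020 max 0.0092 z 0.1644 u at top 0.0060 vmin/max 0.0721 0.0797
```

The axle line matches the slot line to about 0.5 mm at both ends, and the axial error of about 2 mm is within the play. I descend until just above the cheek tops, then feel.

```bash
python3 -m pendant '{"translation":[[0,0,-0.6],[0,0,-1.2],[0,0,-1.7],[0,0,-1.7],[0,0,-1.8],[0,0,-1.9],[0,0,-2],[0,0,-2.1],[0,0,-2.2],[0,0,-2.2]],"delta_rot":[[0,0,0],[0,0,0],[0,0,0],[0,0,0],[0,0,0],[0,0,0],[0,0,0],[0,0,0],[0,0,0],[0,0,0]]}'; python3 -c "
from bench import *; o=get_obs(); print(o['tcp_pos'],o['contact_force'],o['moment'])"
```

```text
clock: 8.55
tcp_pos: [0.5011, -0.1785, 0.0861]
orientation: [-1.815, -2.564, 0.0]
contact_force: [-0.6, -0.5, -2.7]
grip_width: 0.039
gripper_force: 59.7
[ 0.50111238 -0.17854279  0.08612379] [-0.63655939 -0.51078898 -2.73116598] [-0.03739216 -0.02958362  0.00159741]
```

```bash
python3 -m pendant '{"translation":[[0,0,-0.1],[0,0,-0.2],[0,0,-0.3],[0,0,-0.4],[0,0,-0.4]],"delta_rot":[[0,0,0],[0,0,0],[0,0,0],[0,0,0],[0,0,0]]}'; python3 -c "
from bench import *; o=get_obs(); print(o['tcp_pos'],o['contact_force'],o['moment'])"
```

```text
clock: 9.18
tcp_pos: [0.501, -0.1786, 0.076]
orientation: [-1.815, -2.563, 0.001]
contact_force: [-1.8, -1.2, -2.0]
grip_width: 0.039
gripper_force: 59.7
[ 0.50095509 -0.17863285  0.07603033] [-1.82146869 -1.18414504 -1.99164863] [-0.20271243  0.40380167 -0.13602916]
```

The slight force on the -y end comes from the +x wall. I ease the yaw by -0.25° and shift by -0.25 mm, then go on down to the catches.

```bash
python3 -m pendant '{"translation":[[-0.01,-0.003,0],[-0.01,-0.003,-0.1],[-0.01,-0.003,-0.2],[-0.01,-0.003,-0.28],[-0.01,-0.003,-0.28]],"delta_rot":[[0,0,-0.05],[0,0,-0.05],[0,0,-0.05],[0,0,-0.05],[0,0,-0.05]]}'; python3 -c "
from bench import *; o=get_obs(); print(o['tcp_pos'],o['contact_force'],o['moment'])"
```

```text
clock: 9.8
tcp_pos: [0.5013, -0.1787, 0.0696]
orientation: [1.821, 2.56, 0.001]
contact_force: [-1.9, -0.7, 1.6]
grip_width: 0.039
gripper_force: 60.9
[ 0.50130689 -0.17867331  0.06957078] [-1.94966949 -0.70044625  1.55515492] [-0.00539867  0.41713217 -0.12887533]
```

On the catches (axle at about 89 mm, vertical force turned upward). I press gently in small steps.

```bash
for i in 1; do python3 -m pendant '{"translation":[[0,0,-0.04],[0,0,-0.08],[0,0,-0.12],[0,0,-0.16],[0,0,-0.16]],"delta_rot":[[0,0,0],[0,0,0],[0,0,0],[0,0,0],[0,0,0]]}'; done; python3 -c "
from bench import *; o=get_obs(); print(o['tcp_pos'],o['contact_force'],o['moment'])"
```

```text
clock: 10.42
tcp_pos: [0.5015, -0.1789, 0.0658]
orientation: [1.821, 2.559, 0.001]
contact_force: [-2.2, -0.8, 4.1]
grip_width: 0.0392
gripper_force: 61.5
[ 0.50145357 -0.1788972   0.06575512] [-2.19082071 -0.75648871  4.11520169] [-0.17504033  0.45292964 -0.1236986 ]
```

```bash
python3 -m pendant '{"translation":[[0,0,-0.04],[0,0,-0.08],[0,0,-0.12],[0,0,-0.16],[0,0,-0.2],[0,0,-0.2]],"delta_rot":[[0,0,0],[0,0,0],[0,0,0],[0,0,0],[0,0,0],[0,0,0]]}'; python3 -c "
from bench import *; o=get_obs(); print(o['tcp_pos'],o['contact_force'],o['moment'])"
```

```text
clock: 11.18
tcp_pos: [0.5007, -0.1781, 0.0598]
orientation: [-1.82, -2.559, 0.0]
contact_force: [0.0, -0.3, -3.1]
grip_width: 0.0391
gripper_force: 59.7
[ 0.50065917 -0.17814906  0.05982095] [ 0.03603221 -0.33437246 -3.10186693] [-0.00556875  0.0323595   0.03013764]
```

Both catches are passed (full weight hangs again, no moment). Now down to the floor, about 4 mm.

```bash
python3 -m pendant '{"translation":[[0,0,-0.05],[0,0,-0.1],[0,0,-0.14],[0,0,-0.18],[0,0,-0.21],[0,0,-0.21]],"delta_rot":[[0,0,0],[0,0,0],[0,0,0],[0,0,0],[0,0,0],[0,0,0]]}'; python3 -c "
from bench import *; o=get_obs(); print(o['tcp_pos'],o['contact_force'],o['moment'])"
```

```text
clock: 11.92
tcp_pos: [0.5011, -0.1786, 0.0559]
orientation: [-1.821, -2.56, -0.001]
contact_force: [-3.9, 1.2, 9.3]
grip_width: 0.039
gripper_force: 62.3
[ 0.5011083  -0.17860479  0.05594168] [-3.93744408  1.18498294  9.2501345 ] [0.36067224 0.79865655 0.02191295]
```

```bash
python3 -m pendant '{"translation":[[0,0,0],[0,0,-0.01],[0,0,-0.01],[0,0,-0.01]],"delta_rot":[[0.047,0.017,0],[0.094,0.033,0],[0.094,0.033,0],[0.094,0.033,0]]}'; python3 -c "
from bench import *; o=get_obs(); print(o['tcp_pos'],o['contact_force'],o['moment'])"; python3 rel.py | grep -v slot
```

```text
clock: 12.42
tcp_pos: [0.501, -0.1784, 0.0559]
orientation: [-1.817, -2.554, -0.01]
contact_force: [-4.6, 2.3, 11.5]
grip_width: 0.0389
gripper_force: 63.0
[ 0.50100798 -0.17842283  0.0558845 ] [-4.58522199  2.34601518 11.48981238] [ 0.42717172  0.98866568 -0.01388948]
axle z exp 0.07538449950652477
 v 0.03 0.045 69 u med 0.0073 min -0.0115 max 0.0278 z 0.0964 u at top 0.0072 vmin/max 0.0302 0.0449
 v 0.045 0.055 35 u med 0.0082 min -0.0111 max 0.0239 z 0.0949 u at top 0.0083 vmin/max 0.0452 0.0544
 v 0.055 0.1 42 u med 0.0074 min -0.0117 max 0.0284 z 0.0833 u at top 0.0034 vmin/max 0.0552 0.0844
 v -0.1 -0.055 98 u med 0.0061 min -0.0182 max 0.0304 z 0.0844 u at top 0.0118 vmin/max -0.0885 -0.0611
 v -0.055 -0.045 68 u med 0.0057 min -0.0130 max 0.0214 z 0.0954 u at top 0.0059 vmin/max -0.0526 -0.0451
 v -0.045 -0.03 89 u med -0.0016 min -0.0147 max 0.0214 z 0.0961 u at top 0.0062 vmin/max -0.0450 -0.0301
 v 0.055 0.1 8 u med -0.0195 min -0.0232 max 0.0111 z 0.0775 u at top 0.0095 vmin/max 0.0552 0.0728
```

Barrel tops at both ends read 96 mm, so the roller is level and home. I relieve the preload and tilt, then open.

```bash
python3 -m pendant '{"translation":[[0,0,0.03],[0,0,0.05],[0,0,0.05],[0,0,0.05]],"delta_rot":[[-0.094,-0.033,0],[-0.094,-0.033,0],[-0.094,-0.033,0],[-0.094,-0.033,0]]}'; python3 -c "
from bench import *; o=get_obs(); print(o['tcp_pos'],o['contact_force'],o['moment'])"
```

```text
clock: 13.32
tcp_pos: [0.5011, -0.1786, 0.0561]
orientation: [-1.821, -2.56, -0.0]
contact_force: [-0.8, 0.8, 1.9]
grip_width: 0.0393
gripper_force: 60.6
[ 0.50108957 -0.17862173  0.05608788] [-0.83464771  0.80015346  1.92406182] [ 0.1739313   0.23326247 -0.07401531]
```

```bash
python3 -m pendant '{"translation":[[0,0,0],[0,0,0],[0,0,0],[0,0,0],[0,0,0],[0,0,0]],"delta_rot":[[0,0,0],[0,0,0],[0,0,0],[0,0,0],[0,0,0],[0,0,0]]}' 0.85; python3 -m pendant '{"translation":[[0,0,0.5],[0,0,1.5],[0,0,3],[0,0,5],[0,1.5,6],[0,4,6],[0,6.5,6],[0,9,6],[0,11,6],[0,12,6],[0,12,6],[0,12,6]],"delta_rot":[[0,0,0],[0,0,0],[0,0,0],[0,0,0],[0,0,0],[0,0,0],[0,0,0],[0,0,0],[0,0,0],[0,0,0],[0,0,0],[0,0,0]]}'; cat > fin.py <<'E'
from rel import *
ims=[]
for n in("top","side"):
    p,d=avg(n,4); P=cloud(n,d); u,v=uv(P); z=P[...,2]; ims.append(p)
    for a,b in((-.1,-.078),(-.057,-.051),(-.045,-.025),(-.01,.01),(.025,.045),(.051,.057),(.078,.1)):
        m=(v>a)&(v<b)&(abs(u-.006)<.006)&(z>.045)&(z<.12)
        if m.sum()>2: print(n,a,b,m.sum(),"z max %.4f med %.4f"%(np.percentile(z[m],95),np.median(z[m])))
a=cv2.resize(ims[0][170:255,275:370],None,fx=4,fy=4,interpolation=2); b=cv2.resize(ims[1][215:315,215:320],None,fx=4,fy=4,interpolation=2)
im=np.zeros((400,800,3),np.uint8); im[:340,:380]=a; im[:400,380:800]=b
cv2.imwrite("pics/fin.png",im[:,:,::-1])
E
python3 fin.py
```

```text
clock: 14.08
tcp_pos: [0.501, -0.1786, 0.0561]
orientation: [1.821, 2.56, 0.0]
contact_force: [-0.7, 0.1, 0.0]
grip_width: 0.0728
gripper_force: 0.0
clock: 15.58
tcp_pos: [0.5011, 0.1199, 0.2065]
orientation: [1.823, 2.558, -0.0]
contact_force: [0.1, -0.5, 0.2]
grip_width: 0.0722
gripper_force: 0.0
top -0.1 -0.078 3 z max 0.0788 med 0.0779
top -0.057 -0.051 8 z max 0.0845 med 0.0775
top -0.045 -0.025 23 z max 0.0983 med 0.0964
top -0.01 0.01 24 z max 0.0980 med 0.0952
top 0.025 0.045 24 z max 0.0968 med 0.0958
top 0.051 0.057 4 z max 0.0800 med 0.0770
top 0.078 0.1 6 z max 0.0796 med 0.0783
side -0.1 -0.078 16 z max 0.0796 med 0.0774
side -0.057 -0.051 8 z max 0.0948 med 0.0892
side -0.045 -0.025 28 z max 0.0977 med 0.0961
side -0.01 0.01 29 z max 0.0972 med 0.0953
side 0.025 0.045 21 z max 0.0972 med 0.0962
side 0.051 0.057 8 z max 0.0928 med 0.0788
```

View pics/fin.png

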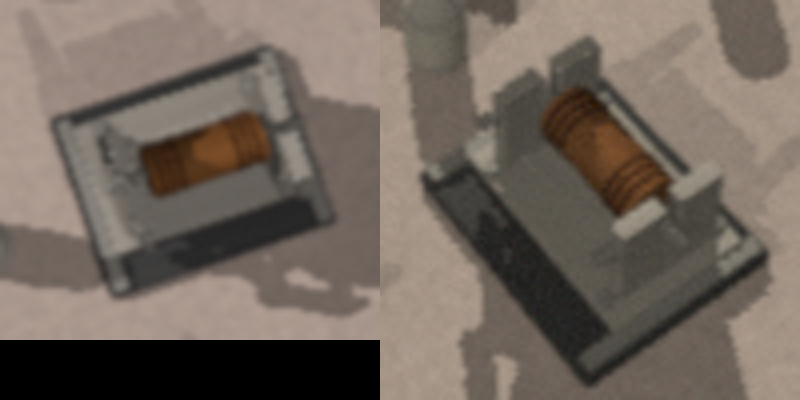

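The pictures show the roller between the cheeks, with both axle ends down in the slots (left view ~(125,160) and (285,125)). The barrel top is at 97 mm and both axle tops are at about 80 mm, so it is level and fully home, and the gripper is clear.

```bash
python3 -c "
from bench import *; print(hand_in())"
```

```text
the job is handed in; nothing more can be done
None
```

The pattern roller is in the frame, level and fully home on both slot floors past the catches; the gripper has let go and is clear, and I handed the job in at about 16 s of the 64 s.

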